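# Park the file stand under the low counter shelf

### The job

Put the blue file stand away: push it along the counter with the fingertips, back first, in under the low steel shelf and onto the free blue mat, until it is fully home against the rail at the back, square and in the middle of its bay. Keep it flat on the counter all the way: do not pinch or lift it, and do not tip it, for the files standing in it have hardly any headroom. Leave the two parked stands and everything else where they are.

Things in the scene. Friction and masses are not known exactly. Their poses are not given: they have to be found in the camera images.
- stand_blue: the loose file stand to put away: steel block with a blue silicone insert and three rows of upright files with coloured handles. Footprint 80 mm (its x) by 96 mm (its y), origin at the centre of the underside, z up. Main block x -16 to +40 mm, 36 mm high, files reach 52 mm; low step x -40 to -16 mm, full width. Starts on the counter this side of the shelf, step towards the robot, up to 0.4 rad askew.
- step_front (a point): middle of the upright front face of the blue stand's low measuring step (step 20 mm high, 24 mm deep, 96 mm wide), at x = -40, z = 10 mm in the stand's frame: the face to push it home by. The stand weighs 0.25 to 0.5 kg and slides with up to about 4 N.
- mat: flat blue mat (0.6 mm, catches on nothing) of the free bay, fixed on the counter, half under the shelf. Its origin is where the blue stand's origin belongs, axes alike: x straight in under the shelf, y along the shelf to the left. It covers x -60 to +40 mm, y -52 to +52 mm; the first 37 mm lie in the open. The stand meets the back rail at x = +1 mm; home, its step stands out 17 mm beyond the shelf's edge.
- shelf: fixed low steel shelf, a bridge on two side legs (376 mm over the legs along y, 4 mm thick), 72 mm deep along x, open in front; origin at the centre of its footprint, x to the back. Plate underside 58 mm above the counter, top 62 mm, rear edge 72 mm. Three bays, centres 118 mm apart: 22 mm between stands when parked, about 18 mm to a leg, 6 mm over the files.
- shelf_edge (a point): middle of the lower front edge of the shelf plate, 58 mm above the counter, x = -36 mm in the shelf's frame.
- shelf_rail (a point): middle of the inner face of the 18 mm high rail along the shelf's back foot (x = +28, z = 9 mm in the shelf's frame), which the back of a parked stand comes up against.
- stand_green: steel file stand, the same shape as stand_blue, with a green insert, parked home under the shelf on its own green mat; origin and axes as for stand_blue. A bystander.
- stand_pink: steel file stand, the same shape as stand_blue, with a pink insert, parked home under the shelf on its own pink mat; origin and axes as for stand_blue. A bystander.
- points_a: flat white box of paper points with a yellow lid, 34 x 60 x 15 mm, lying on the rear half of the shelf top; origin at the centre of its underside. A bystander.
- points_b: the same with a red lid, also on the shelf top. A bystander.
- tape: heavy purple tape dispenser, 68 x 185 mm, 106 mm high, on the counter to the right; origin at the centre of its underside. A bystander.
- cartridges: open white box 75 x 105 mm full of upright glass cartridges, 61 mm high, on the counter to the right; origin at the centre of its underside. A bystander.
- dappen: small amber glass dappen dish, 42 mm across, 30 mm high, on the counter to the left; origin at the centre of its underside. A bystander.
- tweezers: steel dental tweezers 150 mm long, 5 mm high, lying along its x in the shallow steel tray at the left; origin at its middle. A bystander.
Not all that is in view belongs to the job. Leave any orange or yellow look-alike of the stand_blue alone.

How it is judged:
By the outcome, as a careful person would: the job done as asked, in the order asked, and still so for the second after the job is handed in, with the robot touching nothing.
It also fails if it takes over 58 s, if anything falls off the work surface, if the arm or the gripper's body presses on something with over 40 N, if the wrist force passes 120 N, or if a joint passes its speed limit or range.

### The arm

A 6-joint arm with a two-finger parallel gripper is mounted at the origin on the work surface. World frame = base frame: x ahead of the robot, y to its left, z up, the work surface at z = 0. Lengths are in m, angles in rad, forces in N, time in s.
With the tool pointing down it reaches from about 0.35 to 0.8 m from the base axis. Payload 7.3 kg.
Tool frame: the origin (TCP) lies at the very end of the fingers, on their centre line; the grasp point (between the pads) lies 19 mm behind it (grasp_offset is the distance from the TCP to the grasp point, in m); z points along the fingers, y is the line along which they close (so a half turn about z gives the same grasp; the last joint's range is limited). The gripper opens to 85 mm and grips with 20 to 120 N. Pads are 22 mm wide; open, the fingers measure 114 mm over their backs; the gripper's body (76 mm by 85 mm) begins 54 mm behind the grasp point. The pads swing forward as they close: fully open they stand 13 mm farther back than shut.
Start: joints at [1.055, 0.342, 1.524, -0, 1.275, -0.146], TCP at [0.19, 0.49, 0.203] pointing down, gripper open.
Joint ranges: [-2.53, 2.53], [-0.77, 2.02], [0.04, 2.7], [-1, 4.14], [0.28, 2.66], [-3.11, 3.11]. Speed limits (rad/s): [2.57, 2.57, 3.14, 3.14, 3.14, 3.14].

### API

Orientations are given as a unit quaternion [w, x, y, z].
In Python, from station import state, read_camera, camera_model, hand_in, masks_of, grasp_offset gives the robot as it stands. The module is installed in compiled form; this text tells all that it offers.
- The arm moves only by the tool step_arm, never from a script. Its argument "rows" is a list of rows, each a list of 6 numbers: the shift along the tool's x, y, z in units of 50 mm (1.0 is 50 mm), then the turn, a rotation vector about the tool's x, y, z in units of 6 degrees (1.0 is 6 degrees). A call has exactly 10 rows; each row is the pose to reach, as a shift and turn from the pose commanded when the call began, along the tool's axes at that moment; what a row does not reach only later rows make up. A row lasts 1/8 s, in which the tool goes at most 62.5 mm and 10.7 degrees, less where a joint would pass 70% of its speed; a pose out of reach is approached as far as the arm can. A call with a gripper value outside its range is refused whole. "jaw" is the opening, from 0 (shut) to 1 (fully open), set as the call begins (left out, the last holds). The fingers move at their own pace and stop on an object; the grip force is fixed at half the most. Time passes only in rows, so rows that repeat a pose let the fingers close, or fill a call up. It gives the time, the measured TCP pose, the force, the opening and the grip force at its end, in the units of the state.
- state(): the state, without advancing time (a new reading comes with each control period).
- read_camera(name): name is "side" or "top" or "wrist"; returns (picture, depth): 400x640x3 uint8, blue, green, red; 400x640 float32, m along the optical axis (not along the pixel's ray), 0 where there is no reading.
- camera_model(name): a dict with "fovy" (degrees; the focal length in pixels is half the picture's height over the tangent of half this angle, whatever the lens; pixels are square), "cx", "cy" (the principal point, pixels), "D" ([k1, k2, p1, p2, k3] as OpenCV has them; the pictures are not rectified), "rvec" (rotation vector, rad) and "tvec" (3), from world to camera coordinates, as OpenCV has them; the wrist camera has in their place "hand_eye" (4x4, takes a point from camera to tool coordinates, whose origin is the TCP and whose axes are the flange's). Camera axes: x right, y down, z forward; pixel columns grow to the right and rows downward; lengths in m; the calibration is good to about 2 mm. A picture is of the moment at which its call begins: read the wrist's pose just before it. camera_model takes no time and is no camera call.
- hand_in(): hands the job in; it is judged then, once.
Trained networks look in the newest picture that a camera, given by its name, has taken for a name from the list of things; names that differ only in an ending like _2 or _b are one class to them, and where a whole thing is asked for, a point or a joint stands for the part that bears it (a point fixed in the world has none). Each returns a list of dicts, best first, with "conf" (0 to 1); they miss things now and then, are a little off and sometimes report something else, mostly with a low value. They report only what shows in the picture. A call takes as long as a camera call. They do not tell look-alikes from the thing itself.
- masks_of(label, camera): "pixels" (400x640 bool, what is visible of it) and "bbox" ([left, top, right, bottom] in pixels, round what is visible of it).
The state is a dict: "clock": time; "q": joint angles; "qvel": joint speeds; "joint_torque": joint torques, N m; "ee_pos": TCP position; "orientation": TCP orientation; "force": force on the tool from outside, world axes, zero at the start; "ft_torque": the same for the moment, N m; "opening": finger opening in m; "grasp_force": force on a finger pad.
Only numpy, scipy, OpenCV 4.12 (cv2) and the standard library are available. Lean on these libraries where they do the work, as an engineer would, in place of code of your own. Each camera call takes 0.05 s, during which the arm holds its last target. There are 200 camera calls.

## Working session

There is one attempt and no reset: what is moved stays moved. The work goes in short steps, Python scripts to look and compute and a tool call to move; the robot and the scene stay as the last step left them, time stands still between calls to the robot, and variables do not carry over. Pictures are saved under pics/ and viewed, at most 10 in all, crops included, and the job is handed in when it is done.

Besides the shell and the picture viewer there is one more tool, called after "Emit:" as name(argument=value, ...), one argument or row to a line, values as JSON. step_arm: Moves the arm, as the interface text tells. Its arguments: {"type":"object","properties":{"rows":{"type":"array","items":{"type":"array","items":{"type":"number"}}},"jaw":{"type":"number"}},"required":["rows"]}

```bash
mkdir -p pics
cat > h.py <<'E'
import numpy as np, cv2
from station import *
def K(m):
    f=200/np.tan(np.radians(m["fovy"])/2); return np.array([[f,0,m["cx"]],[0,f,m["cy"]],[0,0,1]])
def world(cam,mask,depth,st=None):
    m=camera_model(cam); v,u=np.nonzero(mask&(depth>0)); z=depth[v,u]
    p=cv2.undistortPoints(np.c_[u,v].astype(float)[:,None],K(m),np.array(m["D"]))[:,0]
    P=np.c_[p*z[:,None],z]
    if "hand_eye" in m:
        from scipy.spatial.transform import Rotation as R
        H=np.array(m["hand_eye"]); P=P@H[:3,:3].T+H[:3,3]
        q=st["orientation"]; return R.from_quat([q[1],q[2],q[3],q[0]]).apply(P)+st["ee_pos"]
    Rm=cv2.Rodrigues(np.array(m["rvec"],float))[0]
    return (P-np.array(m["tvec"]).ravel())@Rm
E
python3 - <<'E'
from h import *
s=state(); print(s)
for c in ["top","side"]:
    im,d=read_camera(c); cv2.imwrite(f"pics/{c}0.png",im); np.save(c+"_d.npy",d)
    print(c,camera_model(c))
    for l in ["stand_blue","mat","shelf","stand_green","stand_pink","tape","cartridges","dappen","points_a"]:
        for r in masks_of(l,c)[:4]:
            P=world(c,r["pixels"],d)
            if len(P): print(l,round(r["conf"],2),r["bbox"],len(P),np.median(P,0).round(3),np.percentile(P,2,0).round(3),np.percentile(P,98,0).round(3))
E
```

```text
{'clock': 0.0, 'q': array([ 1.05503590e+00,  3.42748547e-01,  1.52504655e+00,  2.28671233e-05,
        1.27537907e+00, -1.46023601e-01]), 'qvel': array([-0.00029716,  0.00130771,  0.00061629,  0.00037076, -0.00021192,
       -0.00039383]), 'joint_torque': array([ 7.21232755e-05, -4.33687055e+01, -2.46009761e+01, -1.41356390e-04,
        7.98570458e-03,  5.37211619e-06]), 'ee_pos': array([0.18947803, 0.48913124, 0.20220228]), 'orientation': array([-2.67249879e-04,  1.83820413e-01,  9.82959526e-01, -7.44310737e-04]), 'force': array([ 0.18491841, -0.36656253, -0.10372798]), 'ft_torque': array([-0.04399464,  0.01354729, -0.03784892]), 'grasp_force': 0.0, 'opening': 0.085546698222021}
top {'fovy': 46.97024817464397, 'cx': 319.8064886889315, 'cy': 198.46407629535068, 'D': array([-0.04018523,  0.        ,  0.        ,  0.        ,  0.        ]), 'rvec': array([ 2.1414738 , -2.19527426,  0.09205383]), 'tvec': array([0.00673968, 0.49325128, 1.2076954 ])}
stand_blue 0.72 [240.3, 173.2, 285.6, 211.6] 1085 [0.51  0.145 0.034] [0.467 0.097 0.013] [0.556 0.195 0.051]
stand_blue 0.72 [317.1, 230.3,
[... 2800 characters left out ...]
 0.059 -0.004] [0.679 0.157 0.032]
tape 0.55 [321.4, 129.2, 341.0, 168.4] 765 [ 0.496 -0.377  0.064] [ 0.456 -0.503  0.006] [ 0.538 -0.339  0.103]
tape 0.44 [304.3, 203.5, 338.1, 237.1] 814 [ 0.521 -0.006  0.026] [ 0.477 -0.091 -0.002] [0.566 0.03  0.048]
cartridges 0.96 [362.8, 149.6, 392.4, 175.1] 709 [ 0.328 -0.318  0.037] [ 0.272 -0.39  -0.003] [ 0.376 -0.287  0.06 ]
cartridges 0.25 [229.4, 174.0, 289.9, 273.4] 2221 [0.697 0.077 0.059] [ 0.649 -0.192 -0.   ] [0.745 0.179 0.07 ]
dappen 0.56 [275.7, 294.5, 286.7, 320.2] 124 [0.603 0.313 0.011] [ 0.585  0.253 -0.003] [0.614 0.378 0.129]
points_a 0.5 [239.2, 220.8, 258.8, 242.1] 209 [0.708 0.089 0.074] [0.692 0.055 0.063] [0.725 0.113 0.078]
```

Run:
```python
import cv2
im=cv2.imread("pics/top0.png"); cv2.imwrite("pics/top0c.png",cv2.resize(im[90:300,180:400],None,fx=2.8,fy=2.8,interpolation=cv2.INTER_CUBIC))
```

```text
(no output)
```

View pics/top0c.png

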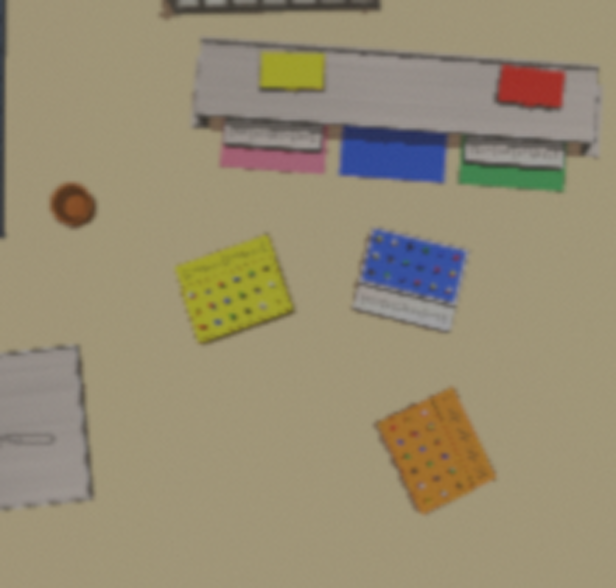

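The top view's crop shows the blue stand at about (408,280), which is around pixel (326,190) in the full picture. Its step faces the robot. The free blue mat is at (393,153), in the middle bay. The yellow and orange stands are the look-alikes.

```bash
cat >> h.py <<'E'
def rect(P):
    c,sz,a=cv2.minAreaRect((P[:,:2]*1000).astype(np.float32)); a=(a+45)%90-45
    return np.round(c,1),np.round(sz,1),round(float(np.radians(a)),4)
def bluemask(im):
    h=cv2.cvtColor(im,cv2.COLOR_BGR2HSV); return (h[...,0]>100)&(h[...,0]<130)&(h[...,1]>110)
E
python3 - <<'E'
from h import *
for c in ["top","side"]:
    im=cv2.imread(f"pics/{c}0.png"); d=np.load(c+"_d.npy")
    allm=np.ones((400,640),bool); P=world(c,allm&(d>0),d); 
    B=bluemask(im)[d>0]
    def box(x0,x1,y0,y1,z0,z1,e=None):
        k=(P[:,0]>x0)&(P[:,0]<x1)&(P[:,1]>y0)&(P[:,1]<y1)&(P[:,2]>z0)&(P[:,2]<z1)
        return P[k&e] if e is not None else P[k]
    print(c,"stand",rect(box(.44,.60,-.09,.05,.012,.06)),"insert",rect(box(.44,.6,-.09,.05,.025,.06,B)))
    print("mat",rect(box(.60,.69,-.08,.06,-.01,.012,B)))
    s=box(.6,.8,-.25,.25,.056,.069); print("plate",rect(s))
    for y in [.107,-.124]:
        q=box(.6,.69,y-.045,y+.045,.012,.030); 
        if len(q): print("step",y,rect(q),len(q))
E
```

```text
top stand (array([517.1, -22.6]), array([96. , 80.2]), -0.2633) insert (array([529.3, -26.4]), array([87. , 47.9]), -0.2651)
mat (array([644.7,  -9.4]), array([100.1,  47.8]), -0.0926)
plate (array([725.7,   1. ]), array([412.5, 137. ]), -0.1001)
step 0.107 (array([663.3, 107. ]), array([89.7, 26.4]), -0.0917) 328
step -0.124 (array([ 640.3, -124.7]), array([91.3, 26. ]), -0.1107) 331
side stand (array([520.1, -22.8]), array([99.9, 81.4]), -0.2561) insert (array([530.8, -24.6]), array([88.3, 47.8]), -0.2597)
mat (array([649.8, -12. ]), array([104.8,  56.7]), -0.0979)
plate (array([7.269e+02, 4.000e-01]), array([420.1, 138.6]), -0.094)
step 0.107 (array([664.6, 107.2]), array([90.7, 28.3]), -0.0913) 244
step -0.124 (array([ 643.7, -124.8]), array([89.3, 28.2]), -0.1226) 167
```

Emit:
step_arm(
  rows=[
    [-0.8, -0.7, 0, 0, 0, 1],
    [-1.6, -1.4, 0, 0, 0, 2],
    [-2.4, -2.1, 0, 0, 0, 3],
    [-3.2, -2.8, 0, 0, 0, 4],
    [-4.0, -3.5, 0, 0, 0, 5],
    [-4.8, -4.2, 0, 0, 0, 6],
    [-5.6, -4.9, 0, 0, 0, 7],
    [-6.4, -5.6, 0, 0, 0, 8],
    [-7.2, -6.3, 0.2, 0, 0, 9],
    [-8.0, -7.0, 0.4, 0, 0, 10],
  ],
  jaw=0.5,
)

```text
clock: 2.25
ee_pos: [0.437, 0.0169, 0.183]
orientation: [0.0, 0.652, 0.758, 0.0]
force: [0.6, 1.1, 0.8]
opening: 0.0426
grasp_force: 0.0
```

```bash
cat >> h.py <<'E'
from scipy.spatial.transform import Rotation as Ro
M=np.array([679,-12.7]); YAW=-0.095
def b2w(b): c,s=np.cos(YAW),np.sin(YAW); return M+np.array([[c,-s],[s,c]])@np.array(b)
def w2b(w): c,s=np.cos(YAW),np.sin(YAW); return np.array([[c,s],[-s,c]])@(np.array(w)-M)
def rotm(s): q=s["orientation"]; return Ro.from_quat([q[1],q[2],q[3],q[0]]).as_matrix()
def go(bx,by,z,rel):  # rel: tool-x angle minus YAW, deg; prints shift/turn units
    s=state(); R=rotm(s); w=b2w([bx,by]); d=R.T@(np.array([w[0],w[1],z])-1000*s["ee_pos"])/50
    a=YAW+np.radians(rel); c,n=np.cos(a),np.sin(a); Rt=np.array([[c,n,0],[n,-c,0],[0,0,-1]])
    print("bay",w2b(1000*s["ee_pos"][:2]).round(1),"z",(1000*s["ee_pos"][2]).round(1),"t",s["clock"],"F",s["force"].round(1),"| shift",d.round(2),"turn",(np.degrees(Ro.from_matrix(R.T@Rt).as_rotvec())/6).round(2))
E
python3 -c "
from h import *
go(-160,-110,100,90); print(state()['opening'])"
```

```text
bay [-243.7    6.5] z 183.0 t 2.25 F [0.6 1.1 0.8] | shift [-2.67  1.06  1.66] turn [ 0.01 -0.    2.34]
0.04255952419723405
```

Emit:
step_arm(
  rows=[
    [-0.5, 0.2, 0.0, 0, 0, 0.4],
    [-1.0, 0.4, 0.0, 0, 0, 0.8],
    [-1.5, 0.6, 0.0, 0, 0, 1.2],
    [-2.0, 0.8, 0.3, 0, 0, 1.6],
    [-2.4, 1.0, 0.6, 0, 0, 2.0],
    [-2.67, 1.06, 0.9, 0, 0, 2.34],
    [-2.67, 1.06, 1.2, 0, 0, 2.34],
    [-2.67, 1.06, 1.5, 0, 0, 2.34],
    [-2.67, 1.06, 1.66, 0, 0, 2.34],
    [-2.67, 1.06, 1.66, 0, 0, 2.34],
  ],
)

```text
clock: 3.5
ee_pos: [0.5086, -0.1046, 0.0995]
orientation: [-0.0, 0.738, 0.674, -0.0]
force: [0.3, 0.2, 0.0]
opening: 0.0426
grasp_force: 0.0
```

```bash
cat >> h.py <<'E'
def look(c="wrist",save=None):
    s=state(); im,d=read_camera(c)
    if save: cv2.imwrite(f"pics/{save}.png",im)
    P=world(c,d>0,d,s); B=bluemask(im)[d>0]
    b=np.array([[np.cos(YAW),np.sin(YAW)],[-np.sin(YAW),np.cos(YAW)]])@(P[:,:2].T*1000-M[:,None])
    return np.c_[b.T/1000,P[:,2]],B
E
python3 -c "
from h import *
P,B=look('wrist','w1')
k=B&(P[:,2]>.025)&(P[:,2]<.06)&(P[:,0]<-.08); print('insert bay',rect(P[k]),k.sum())
P,B=look('top'); k=B&(P[:,2]>.025)&(P[:,2]<.06)&(P[:,0]<-.08); print('top insert bay',rect(P[k]),k.sum())
P,B=look('side','s1')
k=(abs(P[:,0]+.16)<.06)&(abs(P[:,1]+.11)<.035)&(P[:,2]<.25)&(P[:,2]>.03); print(np.percentile(P[k,2],[0,2,10]))
go(-160,-110,10,90)"
```

```text
insert bay (array([-220.5,  -28.7]), array([ 95., 208.]), -0.0301) 8582
top insert bay (array([-149.,  -28.]), array([85.3, 45.6]), -0.1906) 247
[0.03082212 0.13759512 0.16050207]
bay [-160.1 -108. ] z 100.5 t 3.65 F [-0.   0.2  0. ] | shift [-0.04 -0.    1.81] turn [0.01 0.   0.04]
```

View pics/w1.png

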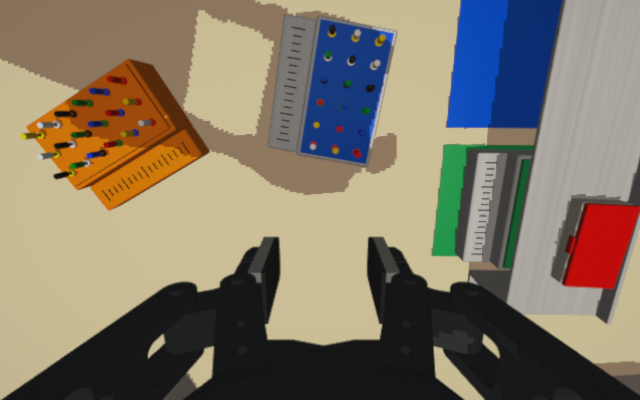

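The wrist view shows the blue stand at (335,90), the fingertips at (262,270) and (382,270), the mat at (505,60) and the parked green stand on the right. The way for a side push is clear. Next I measure the fingertip depth and the stand from the wrist camera.

```bash
python3 -c "
from h import *
P,B=look('wrist')
k=B&(P[:,2]>.025)&(P[:,2]<.06)&(P[:,0]<-.08)&(P[:,0]>-.215)&(P[:,1]>-.09)&(P[:,1]<.05); print('insert bay',rect(P[k]),k.sum())
k=(P[:,2]>.012)&(P[:,2]<.06)&(P[:,0]<-.08)&(P[:,0]>-.22)&(P[:,1]>-.085)&(P[:,1]<.05); print('stand',rect(P[k]),k.sum())
k=B&(abs(P[:,2])<.008)&(P[:,0]>-.08); q=P[k]; print('mat',np.percentile(q,[1,99],0).round(4))
t=np.array(P[(abs(P[:,0]+.16)<.06)&(abs(P[:,1]+.108)<.03)&(P[:,2]>.07)]); print('tips z',np.percentile(t[:,2],[0,1,5,20]),np.percentile(t[:,:2],[1,99],0))
q=P[(P[:,1]<-.07)&(P[:,0]>-.06)&(P[:,2]>.012)&(P[:,2]<.026)]; print('green step',rect(q))
"
```

```text
insert bay (array([-147.3,  -30.6]), array([90., 50.]), -0.1703) 8286
stand (array([-158.9,  -28.6]), array([96. , 80.1]), -0.1712) 14827
mat [[-0.0582 -0.0532 -0.0007]
 [ 0.0152  0.0385  0.0027]]
tips z [0.13021012 0.14129891 0.16122484 0.18632272] [[-0.21856119 -0.11874416]
 [-0.10188012 -0.08835202]]
green step (array([  38.5, -203.4]), array([ 89. , 303.4]), 0.5942)
```

Emit:
step_arm(
  rows=[
    [0, 0, 0.3, 0, 0, 0],
    [0, 0, 0.6, 0, 0, 0],
    [0, 0, 0.9, 0, 0, 0],
    [0, 0, 1.2, 0, 0, 0],
    [0, 0, 1.45, 0, 0, 0],
    [0, 0, 1.65, 0, 0, 0],
    [0, 0, 1.75, 0, 0, 0],
    [0, 0, 1.82, 0, 0, 0],
    [0, 0, 1.85, 0, 0, 0],
    [0, 0, 1.85, 0, 0, 0],
  ],
)

```text
clock: 4.95
ee_pos: [0.5092, -0.1052, 0.0076]
orientation: [0.0, 0.739, 0.674, 0.0]
force: [0.3, -0.4, 0.5]
opening: 0.0429
grasp_force: 0.0
```

```bash
python3 -c "
from h import *
P,B=look('wrist','w2')
im,d=read_camera('side'); cv2.imwrite('pics/s2.png',cv2.resize(im[180:300,250:420],None,fx=4,fy=4,interpolation=cv2.INTER_CUBIC))
go(-160,-110,8,90)"
```

```text
bay [-160.2 -108.2] z 7.6 t 5.05 F [-0.  -0.5  0.2] | shift [-0.04  0.   -0.01] turn [0.01 0.   0.04]
```

View pics/w2.png

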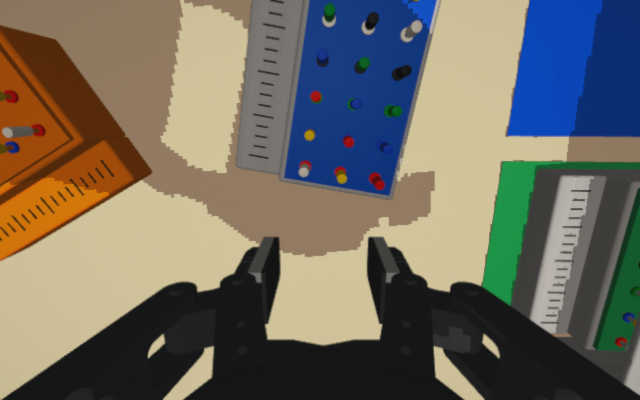

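View pics/s2.png

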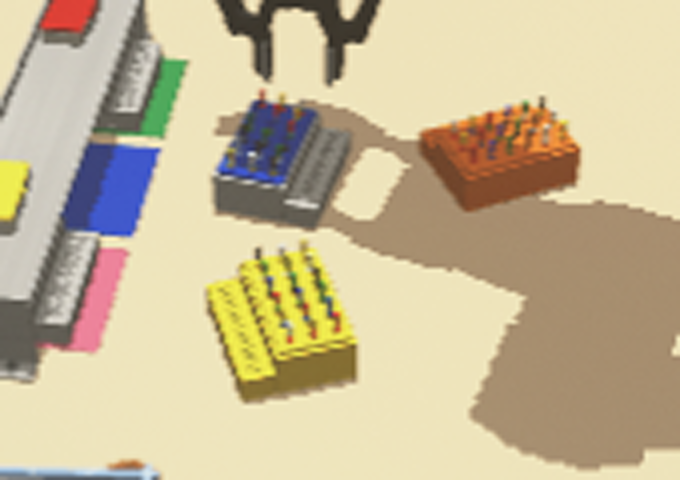

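Emit:
step_arm(
  rows=[
    [0.12, 0, 0, 0, 0, 0.04],
    [0.24, 0, 0, 0, 0, 0.04],
    [0.36, 0, 0, 0, 0, 0.04],
    [0.46, 0, 0, 0, 0, 0.04],
    [0.55, 0, 0, 0, 0, 0.04],
    [0.64, 0, 0, 0, 0, 0.04],
    [0.73, 0, 0, 0, 0, 0.04],
    [0.8, 0, 0, 0, 0, 0.04],
    [0.86, 0, 0, 0, 0, 0.04],
    [0.9, 0, 0, 0, 0, 0.04],
  ],
)

```text
clock: 6.3
ee_pos: [0.5132, -0.0602, 0.0074]
orientation: [0.0, 0.74, 0.673, 0.0]
force: [0.6, -2.2, 0.2]
opening: 0.0428
grasp_force: 1.1
```

```bash
sed -i 's/^M=.*YAW=-0.095/M=np.array([681,-13.9]); YAW=-0.095/' h.py
cat >> h.py <<'E'
def stand(P,B,x1=-.08):
    k=B&(P[:,2]>.03)&(P[:,2]<.06)&(P[:,0]<x1)&(P[:,0]>-.25)&(abs(P[:,1])<.09)
    q=P[(P[:,2]>.012)&(P[:,2]<.06)&(P[:,0]<x1)&(P[:,0]>-.22)&(P[:,1]>-.05)&(P[:,1]<.075)]
    print('insert',rect(P[k]) if k.sum()>50 else 0,'stand',rect(q))
E
python3 -c "
from h import *
P,B=look('wrist','w3'); stand(P,B)
P,B=look('top','t3'); stand(P,B)
P,B=look('side','s3'); stand(P,B)
go(-160,-59,8,90)"
```

```text
insert (array([-153.1,  -10. ]), array([91. , 50.3]), -0.0802) stand (array([-164.9,   -7.1]), array([91.8, 80.2]), -0.0747)
insert (array([-160.1,    0.2]), array([71.5, 32.8]), -0.1449) stand (array([-157.4,    5. ]), array([77.6, 89.4]), 0.1538)
insert (array([-152.4,   -6.3]), array([87.2, 47. ]), -0.0788) stand (array([-163.2,   -2.3]), array([97.5, 79.9]), -0.067)
bay [-162.8  -61.9] z 7.4 t 6.45 F [ 0.9 -1.   0.6] | shift [ 0.06  0.06 -0.01] turn [-0. -0. -0.]
```

Emit:
step_arm(
  rows=[
    [0.02, 0, 0, 0, 0, 0],
    [0.04, 0, 0, 0, 0, 0],
    [0.06, 0, 0, 0, 0, 0],
    [0.08, 0, 0, 0, 0, 0],
    [0.1, 0, 0, 0, 0, 0],
    [0.12, 0, 0, 0, 0, 0],
    [0.14, 0, 0, 0, 0, 0],
    [0.16, 0, 0, 0, 0, 0],
    [0.16, 0, 0, 0, 0, 0],
    [0.16, 0, 0, 0, 0, 0],
  ],
)

```text
clock: 7.7
ee_pos: [0.5139, -0.0522, 0.0074]
orientation: [-0.0, 0.74, 0.673, 0.0]
force: [0.8, -2.4, 0.3]
opening: 0.0429
grasp_force: 0.5
```

```bash
python3 -c "
from h import *
P,B=look('wrist','w4'); stand(P,B)
q=P[B&(abs(P[:,2])<.008)&(P[:,0]>-.08)]; print('mat',np.percentile(q,[1,99],0).round(4))
P,B=look('side','s4'); stand(P,B)
go(-160,-59,8,90)"
```

```text
insert (array([-154.9,   -2.7]), array([90.7, 50. ]), -0.0318) stand (array([-166.8,   -2.4]), array([96.1, 80.6]), -0.0271)
mat [[-0.0604 -0.0523 -0.0005]
 [ 0.0187  0.0494  0.0025]]
insert (array([-156.3,    1.6]), array([87. , 46.7]), -0.1284) stand (array([-165.1,    0. ]), array([101.6,  80. ]), -0.026)
bay [-162.8  -54. ] z 7.4 t 7.8 F [ 1.2 -1.2  0.3] | shift [-0.1   0.06 -0.01] turn [-0. -0. -0.]
```

View pics/w4.png

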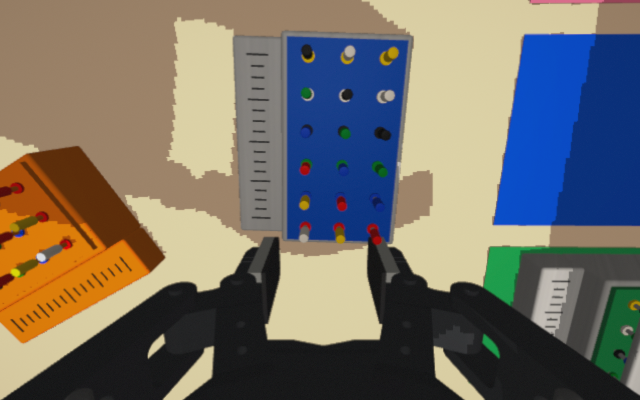

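Emit:
step_arm(
  rows=[
    [0.02, 0, 0, 0, 0, 0],
    [0.05, 0, 0, 0, 0, 0],
    [0.05, 0, 0, 0, 0, 0],
    [-0.2, 0, 0, 0, 0, 0],
    [-0.5, 0, -0.1, 0, 0, 0],
    [-0.5, 0, -0.5, 0, 0, 0],
    [-0.5, 0, -1.0, 0, 0, 0],
    [-0.5, 0, -1.5, 0, 0, 0],
    [-0.5, 0, -2.0, 0, 0, 0],
    [-0.5, 0, -2.4, 0, 0, 0],
  ],
)

```text
clock: 9.05
ee_pos: [0.5114, -0.0783, 0.1288]
orientation: [0.0, 0.74, 0.672, 0.0]
force: [0.4, -0.4, 0.4]
opening: 0.043
grasp_force: 0.0
```

```bash
python3 -c "
from h import *
P,B=look('wrist','w5'); stand(P,B)
go(-245,0,110,180)"
```

```text
insert (array([-155.5,   -0.5]), array([91.4, 49.9]), -0.0192) stand (array([-167.2,   -0.5]), array([96.2, 80.1]), -0.016)
bay [-161.3  -80.4] z 131.1 t 9.1 F [ 0.6 -0.5  2.9] | shift [ 1.61 -1.68  0.41] turn [  0.03   0.04 -15.01]
```

Emit:
step_arm(
  rows=[
    [0.15, -0.2, 0, 0, 0, -1.6],
    [0.35, -0.4, 0, 0, 0, -3.2],
    [0.55, -0.6, 0, 0, 0, -4.8],
    [0.75, -0.8, 0, 0, 0, -6.4],
    [0.95, -1.0, 0, 0, 0, -8.0],
    [1.15, -1.2, 0, 0, 0, -9.6],
    [1.35, -1.4, 0.1, 0, 0, -11.2],
    [1.5, -1.6, 0.2, 0, 0, -12.8],
    [1.61, -1.68, 0.3, 0, 0, -14.4],
    [1.61, -1.68, 0.41, 0, 0, -15.0],
  ],
)

```text
clock: 10.35
ee_pos: [0.435, 0.0106, 0.1066]
orientation: [-0.0, 0.046, 0.999, 0.0]
force: [-1.1, -0.3, -0.7]
opening: 0.0431
grasp_force: 0.0
```

```bash
python3 -c "
from h import *
go(-245,0,8,180)"
```

```text
bay [-247.2    1.1] z 106.6 t 10.35 F [-1.1 -0.3 -0.7] | shift [-0.04 -0.02  1.97] turn [ 0.   -0.    0.03]
```

Emit:
step_arm(
  rows=[
    [-0.02, -0.02, 0.35, 0, 0, 0.03],
    [-0.04, -0.02, 0.7, 0, 0, 0.03],
    [-0.04, -0.02, 1.05, 0, 0, 0.03],
    [-0.04, -0.02, 1.35, 0, 0, 0.03],
    [-0.04, -0.02, 1.6, 0, 0, 0.03],
    [-0.04, -0.02, 1.8, 0, 0, 0.03],
    [-0.04, -0.02, 1.9, 0, 0, 0.03],
    [-0.04, -0.02, 1.95, 0, 0, 0.03],
    [-0.04, -0.02, 1.97, 0, 0, 0.03],
    [-0.04, -0.02, 1.97, 0, 0, 0.03],
  ],
  jaw=0.6,
)

```text
clock: 11.6
ee_pos: [0.4376, 0.0097, 0.0086]
orientation: [0.0, 0.049, 0.999, 0.0]
force: [1.0, 0.3, 0.6]
opening: 0.0509
grasp_force: 0.0
```

```bash
python3 -c "
from h import *
P,B=look('top'); stand(P,B)
P,B=look('wrist','w6'); stand(P,B)
go(-100,0,8,180)"
```

```text
insert (array([-150.4,    1.5]), array([86.5, 37.8]), -0.0448) stand (array([-167.1,    2.8]), array([96. , 79.5]), -0.0227)
insert 0 stand (array([-1.956e+02,  1.000e-01]), array([79.2, 26.3]), -0.0121)
bay [-244.5    0.4] z 8.6 t 11.7 F [ 0.4 -0.2  0.4] | shift [-2.89  0.    0.01] turn [ 0.    0.   -0.03]
```

View pics/w6.png

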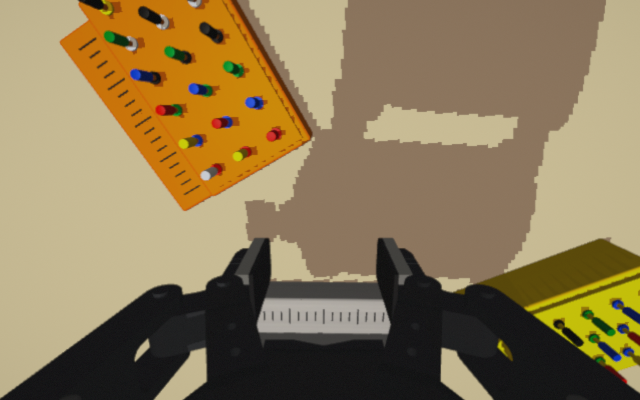

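Emit:
step_arm(
  rows=[
    [-0.2, 0, 0, 0, 0, 0],
    [-0.4, 0, 0, 0, 0, 0],
    [-0.5, 0, 0, 0, 0, 0],
    [-0.6, 0, 0, 0, 0, 0],
    [-0.75, 0, 0, 0, 0, 0],
    [-0.9, 0, 0, 0, 0, 0],
    [-1.05, 0, 0, 0, 0, 0],
    [-1.2, 0, 0, 0, 0, 0],
    [-1.3, 0, 0, 0, 0, 0],
    [-1.35, 0, 0, 0, 0, 0],
  ],
)

```text
clock: 12.95
ee_pos: [0.5029, 0.0033, 0.0082]
orientation: [-0.002, 0.049, 0.999, 0.0]
force: [-7.3, 0.7, 6.0]
opening: 0.0508
grasp_force: 3.7
```

```bash
python3 -c "
from h import *
P,B=look('top','t7'); stand(P,B,-.05)
P,B=look('side','s7'); stand(P,B,-.05)
go(-100,0,8,180)"
```

```text
insert 0 stand (array([-164.4,    3.1]), array([92.4, 77.8]), -0.0044)
insert (array([-144.8,    3.7]), array([43.5, 90.3]), 0.1297) stand (array([-160.4,    3.2]), array([102.5,  80.1]), -0.0169)
bay [-178.6    0.2] z 8.2 t 13.05 F [-4.3  0.   3.5] | shift [-1.57  0.   -0.  ] turn [ 0.   -0.03 -0.03]
```

```bash
python3 -c "
import cv2
a=cv2.imread('pics/s7.png')[180:300,230:430]; b=cv2.imread('pics/t7.png')[110:230,260:410]
f=lambda i:cv2.resize(i,(480,300) ,interpolation=cv2.INTER_CUBIC)
cv2.imwrite('pics/c7.png',cv2.vconcat([cv2.resize(a,(500,300),interpolation=2),cv2.resize(b,(500,300),interpolation=2)][:1]+[cv2.resize(b,(500,300),interpolation=2)]))"
```

```text
(no output)
```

View pics/c7.png

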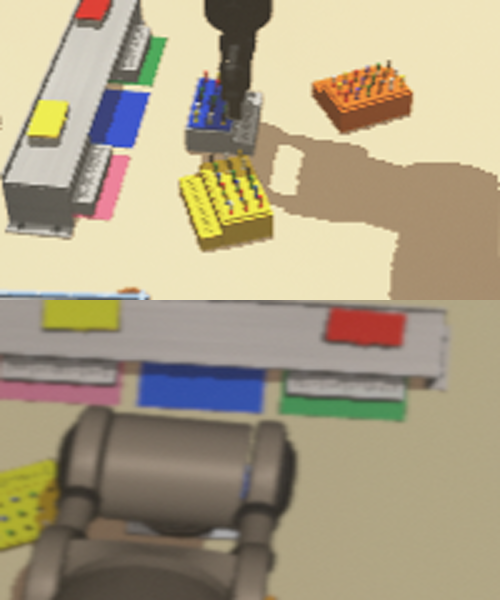

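The fingers ride above the low step: at this opening the tips stand well behind the TCP. I lift, back off, narrow the jaw and measure the true tip height.

Emit:
step_arm(
  rows=[
    [0, 0, -0.2, 0, 0, 0],
    [0, 0, -0.4, 0, 0, 0],
    [0.2, 0, -0.4, 0, 0, 0],
    [0.5, 0, -0.4, 0, 0, 0],
    [0.8, 0, -0.4, 0, 0, 0],
    [1.1, 0, -0.4, 0, 0, 0],
    [1.3, 0, -0.4, 0, 0, 0],
    [1.4, 0, -0.4, 0, 0, 0],
    [1.4, 0, -0.4, 0, 0, 0],
    [1.4, 0, -0.4, 0, 0, 0],
  ],
  jaw=0.3,
)

```text
clock: 14.3
ee_pos: [0.4355, 0.0098, 0.0285]
orientation: [0.0, 0.049, 0.999, 0.0]
force: [-0.6, 0.2, -0.5]
opening: 0.0258
grasp_force: 0.0
```

```bash
python3 -c "
from h import *
s=state(); im,d=read_camera('wrist'); m=camera_model('wrist'); print(np.array(m['hand_eye']).round(3), s['opening'])
cv2.imwrite('pics/w8.png',im)
W=world('wrist',d>0,d,s); T=(W-s['ee_pos'])@rotm(s)
k=(abs(T[:,0])<.03)&(abs(T[:,1])<.06)&(T[:,2]<.02)&(T[:,2]>-.06)
q=T[k]
for y0 in np.arange(-.06,.06,.01):
    r=q[(q[:,1]>=y0)&(q[:,1]<y0+.01)]
    if len(r)>5: print(y0.round(3),len(r),'z max',np.percentile(r[:,2],[50,90,98,100]).round(4),'x',np.percentile(r[:,0],[0,50,100]).round(3))
go(-250,0,8,180)
P,B=look('top','t8'); stand(P,B,-.05)
P,B=look('side','s8'); stand(P,B,-.05)
"
```

```text
[[-0.    -0.962 -0.272  0.07 ]
 [ 1.    -0.    -0.    -0.   ]
 [ 0.    -0.272  0.962 -0.171]
 [ 0.     0.     0.     1.   ]] 0.02580251897695701
-0.06 57 z max [-0.0046  0.0078  0.0089  0.0097] x [0.023 0.028 0.03 ]
-0.05 10 z max [-0.0047 -0.0038 -0.0034 -0.0033] x [0.028 0.029 0.03 ]
-0.03 318 z max [-0.049  -0.0391 -0.036  -0.0353] x [0.007 0.008 0.009]
-0.02 729 z max [-0.0478 -0.0354 -0.0318 -0.0293] x [-0.01   0.011  0.013]
0.01 734 z max [-0.0478 -0.0354 -0.0315 -0.0293] x [-0.011  0.011  0.013]
0.02 317 z max [-0.049  -0.039  -0.0364 -0.0353] x [0.007 0.008 0.009]
bay [-246.7    0.3] z 28.4 t 14.35 F [-0.3 -0.3  0.5] | shift [ 0.07 -0.01  0.41] turn [ 0.    0.01 -0.03]
insert (array([-147.6,    2. ]), array([87.1, 43.5]), -0.0336) stand (array([-162.5,    2.8]), array([95.9, 80.1]), -0.001)
insert (array([-149.9,    2.8]), array([48.7, 91.9]), 0.0116) stand (array([-160.5,    1.5]), array([101.9,  79.9]), -0.0143)
```

```bash
python3 -c "
from h import *
s=state(); im,d=read_camera('wrist'); m=camera_model('wrist'); print(grasp_offset, m['fovy'],m['cx'],m['cy'],m['D'])
print((d>0).mean(), 'min depth',d[d>0].min())
H=np.array(m['hand_eye'])
for v in range(215,330,8):
    print(v, d[v,270:370:8].round(3))
# project tool points: tip at x=.011,y=.0129..,z=0,-.01,-.03
for z in [0,-.005,-.01,-.02,-.03]:
    p=np.linalg.inv(H)@np.array([.011,.0129,z,1]); uv=cv2.projectPoints(p[:3][None],np.zeros(3),np.zeros(3),K(m),np.array(m['D']))[0].ravel(); print(z,uv.round(1),p[:3].round(3))
"
```

```text
0.0187 64.82158395090859 323.18953340225426 196.56866583803892 [0.00706566 0.         0.         0.         0.        ]
0.99597265625 min depth 0.054341868
215 [0.211 0.21  0.211 0.211 0.211 0.211 0.21  0.211 0.209 0.211 0.21  0.21
 0.211]
223 [0.212 0.213 0.213 0.211 0.212 0.213 0.212 0.213 0.211 0.213 0.213 0.212
 0.212]
231 [0.214 0.214 0.213 0.214 0.214 0.214 0.213 0.213 0.213 0.214 0.213 0.214
 0.215]
239 [0.215 0.215 0.144 0.145 0.216 0.216 0.215 0.216 0.215 0.214 0.152 0.144
 0.214]
247 [0.145 0.145 0.136 0.136 0.218 0.217 0.217 0.216 0.217 0.218 0.153 0.135
 0.136]
255 [0.138 0.129 0.128 0.138 0.219 0.219 0.218 0.218 0.218 0.219 0.152 0.128
 0.128]
263 [0.13  0.122 0.122 0.136 0.22  0.221 0.219 0.221 0.222 0.22  0.152 0.121
 0.122]
271 [0.113 0.116 0.117 0.138 0.223 0.222 0.223 0.222 0.222 0.222 0.153 0.117
 0.116]
279 [0.109 0.108 0.118 0.136 0.218 0.217 0.217 0.22  0.217 0.219 0.152 0.119
 0.109]
287 [0.104 0.104 0.119 0.138 0.208 0.208 0.209 0.209 0.207 0.207 0.208 0.118
 0.104]
295 [0.1   0.101 0.119 0.136 0.204 0.205 0.203 0.204 0.204 0.205 0.203 0.119
 0.1  ]
303 [0.087 0.086 0.119 0.205 0.206 0.206 0.206 0.206 0.206 0.207 0.206 0.122
 0.088]
311 [0.084 0.084 0.122 0.207 0.208 0.208 0.208 0.208 0.207 0.209 0.207 0.12
 0.084]
319 [0.082 0.079 0.122 0.21  0.208 0.209 0.209 0.21  0.209 0.21  0.21  0.123
 0.08 ]
327 [0.077 0.078 0.206 0.206 0.207 0.207 0.205 0.206 0.205 0.206 0.205 0.205
 0.077]
0 [346.2 213.7] [0.013 0.01  0.181]
-0.005 [346.8 216.6] [0.013 0.011 0.176]
-0.01 [347.5 219.7] [0.013 0.013 0.171]
-0.02 [348.9 226.4] [0.013 0.015 0.162]
-0.03 [350.6 233.9] [0.013 0.018 0.152]
```

View pics/w8.png

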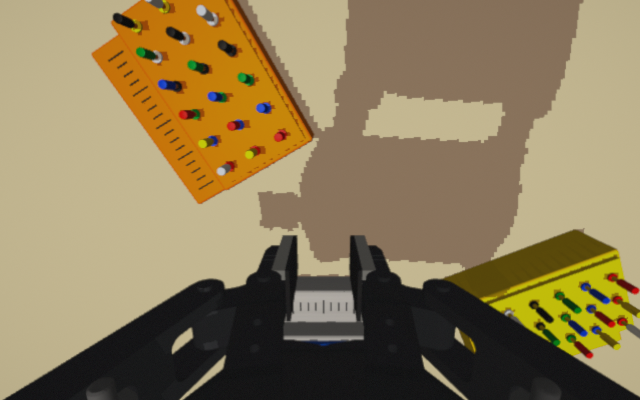

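The wrist depth puts the tips at about −30 mm in tool z, which explains the ride-over. I'll check this by touching down on free counter.

Emit:
step_arm(
  rows=[
    [0, 0, 0.2, 0, 0, 0],
    [0, 0, 0.35, 0, 0, 0],
    [0, 0, 0.45, 0, 0, 0],
    [0, 0, 0.5, 0, 0, 0],
    [0, 0, 0.53, 0, 0, 0],
    [0, 0, 0.56, 0, 0, 0],
    [0, 0, 0.59, 0, 0, 0],
    [0, 0, 0.61, 0, 0, 0],
    [0, 0, 0.63, 0, 0, 0],
    [0, 0, 0.63, 0, 0, 0],
  ],
)

```text
clock: 15.75
ee_pos: [0.4349, 0.0099, -0.0031]
orientation: [-0.0, 0.049, 0.999, 0.0]
force: [0.7, -0.7, 0.1]
opening: 0.0256
grasp_force: 0.0
```

```bash
python3 -c "
from h import *
go(-250,0,-8,180)
m=camera_model('side');im,d=read_camera('side'); cv2.imwrite('pics/s9.png',cv2.resize(im[190:280,300:420],None,fx=6,fy=6,interpolation=2))
R=cv2.Rodrigues(np.array(m['rvec'],float))[0]; print('cam at',(-R.T@np.array(m['tvec'])).round(2))
for z in [0,.01,.02,.03,.04]:
  s=state(); p=s['ee_pos'].copy(); p[1]+=.02; p[2]=z
  uv=cv2.projectPoints(p[None],np.array(m['rvec'],float),np.array(m['tvec'],float),K(m),np.array(m['D']))[0].ravel(); print(z,((uv-[300,190])*6).round())
"
```

```text
bay [-247.2    0.4] z -3.1 t 15.75 F [ 0.7 -0.7  0.1] | shift [ 0.06 -0.01  0.1 ] turn [ 0.   -0.   -0.03]
cam at [0.47 0.99 0.84]
0 [289. 279.]
0.01 [290. 263.]
0.02 [291. 248.]
0.03 [291. 232.]
0.04 [292. 216.]
```

View pics/s9.png

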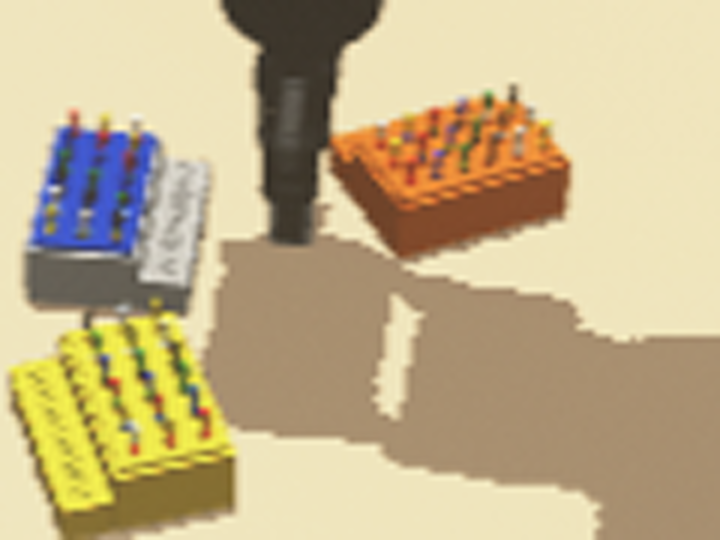

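The tips show at row 243 in the crop, about 23–26 mm above the counter, so they sit roughly 27 mm behind the TCP. I go lower.

Emit:
step_arm(
  rows=[
    [0, 0, 0.06, 0, 0, 0],
    [0, 0, 0.12, 0, 0, 0],
    [0, 0, 0.16, 0, 0, 0],
    [0, 0, 0.2, 0, 0, 0],
    [0, 0, 0.23, 0, 0, 0],
    [0, 0, 0.26, 0, 0, 0],
    [0, 0, 0.28, 0, 0, 0],
    [0, 0, 0.3, 0, 0, 0],
    [0, 0, 0.3, 0, 0, 0],
    [0, 0, 0.3, 0, 0, 0],
  ],
  jaw=0.5,
)

```text
clock: 17.05
ee_pos: [0.435, 0.0099, -0.0181]
orientation: [0.0, 0.049, 0.999, 0.0]
force: [0.6, 0.4, -1.1]
opening: 0.0427
grasp_force: 0.0
```

```bash
python3 -c "
from h import *
go(-250,0,-8,180)
s=state(); im,d=read_camera('wrist'); W=world('wrist',d>0,d,s); T=(W-s['ee_pos'])@rotm(s)
k=(abs(T[:,0]-.0)<.014)&(abs(T[:,1])<.045)&(abs(T[:,1])>.019)&(W[:,2]<.2)
print('tips world z',np.sort(W[k,2])[[0,5,20,60]])
P,B=look('side'); q=P[(abs(P[:,0]-w2b(1000*s['ee_pos'][:2])[0]/1000)<.012)&(abs(P[:,1])<.045)&(P[:,2]>.003)&(P[:,2]<.2)]; print('side',np.sort(q[:,2])[[0,3,10,30]])
z=P[(P[:,2]>.05)&(P[:,2]<.25)&(abs(P[:,0]+.247)<.08)&(abs(P[:,1])<.07)]
for a in np.arange(.05,.2,.015):
  r=z[(z[:,2]>a)&(z[:,2]<a+.015)]; print(a.round(3), (r[:,0]*1000+247).min().round() if len(r) else 0,(r[:,0]*1000+247).max().round() if len(r) else 0)
"
```

```text
bay [-247.2    0.4] z -18.1 t 17.05 F [ 0.6  0.4 -1.1] | shift [ 0.06 -0.01 -0.2 ] turn [ 0.    0.   -0.03]
tips world z [-0.0019147  -0.00137192 -0.00113773 -0.00086202]
side [0.01115733 0.01506767 0.02010048 0.02693457]
0.05 -72.0 15.0
0.065 -16.0 17.0
0.08 -16.0 18.0
0.095 -18.0 19.0
0.11 -18.0 19.0
0.125 -28.0 24.0
0.14 -35.0 37.0
0.155 -36.0 37.0
0.17 -36.0 39.0
0.185 -38.0 37.0
0.2 -37.0 37.0
```

Emit:
step_arm(
  rows=[
    [-0.15, 0, 0.05, 0, 0, -0.03],
    [-0.35, 0, 0.08, 0, 0, -0.03],
    [-0.5, 0, 0.08, 0, 0, -0.03],
    [-0.6, 0, 0.08, 0, 0, -0.03],
    [-0.7, 0, 0.08, 0, 0, -0.03],
    [-0.8, 0, 0.08, 0, 0, -0.03],
    [-0.95, 0, 0.08, 0, 0, -0.03],
    [-1.1, 0, 0.08, 0, 0, -0.03],
    [-1.2, 0, 0.08, 0, 0, -0.03],
    [-1.25, 0, 0.08, 0, 0, -0.03],
  ],
)

```text
clock: 18.4
ee_pos: [0.4974, 0.0037, -0.0223]
orientation: [-0.0, 0.048, 0.999, 0.0]
force: [-2.1, 0.2, -2.0]
opening: 0.0428
grasp_force: 1.0
```

```bash
cat >> h.py <<'E'
def ins(c):
    P,B=look(c); k=B&(P[:,2]>.028)&(P[:,2]<.048)&(P[:,0]<-.02)&(P[:,0]>-.25)&(abs(P[:,1])<.09); q=P[k]
    if len(q)>30: print(c,len(q),rect(q),np.percentile(q,[1,99],0).round(4)[:,:2].tolist())
E
python3 -c "
from h import *
go(-50,0,-22,180); ins('side'); ins('top')"
```

```text
bay [-1.845e+02  1.000e-01] z -22.3 t 18.4 F [-2.1  0.2 -2. ] | shift [-2.69 -0.   -0.01] turn [ 0. -0. -0.]
side 214 (array([-121.9,    2.6]), array([46.7, 91.5]), 0.0018) [[-0.1451, -0.0406], [-0.0988, 0.0466]]
```

Emit:
step_arm(
  rows=[
    [-0.12, 0, 0, 0, 0, 0],
    [-0.3, 0, 0, 0, 0, 0],
    [-0.5, 0, 0, 0, 0, 0],
    [-0.7, 0, 0, 0, 0, 0],
    [-0.9, 0, 0, 0, 0, 0],
    [-1.1, 0, 0, 0, 0, 0],
    [-1.3, 0, 0, 0, 0, 0],
    [-1.5, 0, 0, 0, 0, 0],
    [-1.62, 0, 0, 0, 0, 0],
    [-1.7, 0, 0, 0, 0, 0],
  ],
)

```text
clock: 19.75
ee_pos: [0.5817, -0.0043, -0.0221]
orientation: [-0.0, 0.048, 0.999, 0.0]
force: [-5.2, -0.5, 3.6]
opening: 0.0427
grasp_force: 2.6
```

```bash
python3 -c "
from h import *
go(-50,0,-22,180); ins('side'); ins('top')
s=state()
P,B=look('side'); k=(P[:,2]>.01)&(P[:,2]<.03)&(P[:,0]<-.055)&(P[:,0]>-.12)&(abs(P[:,1])<.07);q=P[k]; print(rect(q),np.percentile(q,[1,99],0)[:,:2].round(4).tolist())
"
```

```text
bay [-99.7   0.1] z -22.1 t 19.75 F [-5.2 -0.5  3.6] | shift [-0.99 -0.   -0.  ] turn [ 0.   -0.01 -0.  ]
side 199 (array([-41.1,   0.9]), array([40.3, 94.4]), 0.0057) [[-0.0611, -0.0429], [-0.0218, 0.0456]]
(array([-83.,  14.]), array([78.6, 52.3]), -0.0556) [[-0.1085, -0.0234], [-0.0551, 0.0512]]
```

Emit:
step_arm(
  rows=[
    [-0.1, 0, 0, 0, 0, 0],
    [-0.22, 0, 0, 0, 0, 0],
    [-0.34, 0, 0, 0, 0, 0],
    [-0.46, 0, 0, 0, 0, 0],
    [-0.58, 0, 0, 0, 0, 0],
    [-0.68, 0, 0, 0, 0, 0],
    [-0.78, 0, 0, 0, 0, 0],
    [-0.84, 0, 0, 0, 0, 0],
    [-0.88, 0, 0, 0, 0, 0],
    [-0.92, 0, 0, 0, 0, 0],
  ],
)

```text
clock: 21.15
ee_pos: [0.6275, -0.0087, -0.0221]
orientation: [-0.0, 0.048, 0.999, 0.0]
force: [-4.7, 0.9, 3.3]
opening: 0.0427
grasp_force: 2.5
```

```bash
python3 -c "
from h import *
go(-50,0,-22,180)"
```

```text
bay [-53.7   0.1] z -22.1 t 21.15 F [-4.7  0.9  3.3] | shift [-0.07 -0.   -0.  ] turn [ 0. -0. -0.]
```

Sliding force is still about 5 N, so the stand has not reached the rail. I go on in small steps.

Emit:
step_arm(
  rows=[
    [-0.01, 0, 0, 0, 0, 0],
    [-0.02, 0, 0, 0, 0, 0],
    [-0.03, 0, 0, 0, 0, 0],
    [-0.04, 0, 0, 0, 0, 0],
    [-0.05, 0, 0, 0, 0, 0],
    [-0.06, 0, 0, 0, 0, 0],
    [-0.07, 0, 0, 0, 0, 0],
    [-0.08, 0, 0, 0, 0, 0],
    [-0.08, 0, 0, 0, 0, 0],
    [-0.08, 0, 0, 0, 0, 0],
  ],
)

```text
clock: 22.4
ee_pos: [0.6307, -0.009, -0.0221]
orientation: [-0.001, 0.048, 0.999, 0.0]
force: [-7.1, 1.0, 5.3]
opening: 0.0427
grasp_force: 3.7
```

```bash
python3 -c "
from h import *
go(-50,0,-22,180)"
```

```text
bay [-50.6   0.1] z -22.1 t 22.4 F [-7.1  1.   5.3] | shift [-0.01 -0.   -0.  ] turn [ 0.   -0.02 -0.  ]
```

Emit:
step_arm(
  rows=[
    [-0.01, 0, 0, 0, 0, 0],
    [-0.02, 0, 0, 0, 0, 0],
    [-0.03, 0, 0, 0, 0, 0],
    [-0.04, 0, 0, 0, 0, 0],
    [-0.05, 0, 0, 0, 0, 0],
    [-0.05, 0, 0, 0, 0, 0],
    [-0.05, 0, 0, 0, 0, 0],
    [-0.05, 0, 0, 0, 0, 0],
    [-0.05, 0, 0, 0, 0, 0],
    [-0.05, 0, 0, 0, 0, 0],
  ],
)

```text
clock: 23.65
ee_pos: [0.6306, -0.009, -0.0221]
orientation: [-0.004, 0.048, 0.999, 0.0]
force: [-16.6, 0.3, 11.9]
opening: 0.0426
grasp_force: 8.0
```

```bash
python3 -c "
from h import *
go(-50,0,-22,180)"
```

```text
bay [-50.6   0.1] z -22.1 t 23.65 F [-16.6   0.3  11.9] | shift [-0.01 -0.   -0.  ] turn [ 0.   -0.07 -0.  ]
```

The tool stopped moving and the force jumped to 17 N, so the stand is against the rail. I withdraw and check.

Emit:
step_arm(
  rows=[
    [0.05, 0, 0, 0, 0, 0],
    [0.15, 0, 0, 0, 0, 0],
    [0.35, 0, 0, 0, 0, 0],
    [0.65, 0, 0, 0, 0, 0],
    [1.0, 0, 0, 0, 0, 0],
    [1.4, 0, -0.1, 0, 0, 0],
    [1.8, 0, -0.6, 0, 0, 0],
    [2.2, 0, -1.4, 0, 0, 0],
    [2.6, 0, -2.3, 0, 0, 0],
    [3.0, 0, -3.2, 0, 0, 0],
  ],
)

```text
clock: 24.9
ee_pos: [0.484, 0.005, 0.1392]
orientation: [0.001, 0.048, 0.999, 0.0]
force: [0.9, -0.3, 0.5]
opening: 0.0426
grasp_force: 0.0
```

Emit:
step_arm(
  rows=[
    [0.4, 0.5, -0.4, 0, 0, 0],
    [0.8, 1.2, -0.4, 0, 0, 0],
    [1.0, 2.0, -0.4, 0, 0, 0],
    [1.0, 2.8, -0.4, 0, 0, 0],
    [1.0, 3.6, -0.4, 0, 0, 0],
    [1.0, 4.4, -0.4, 0, 0, 0],
    [1.0, 5.0, -0.4, 0, 0, 0],
    [1.0, 5.4, -0.4, 0, 0, 0],
    [1.0, 5.4, -0.4, 0, 0, 0],
    [1.0, 5.4, -0.4, 0, 0, 0],
  ],
)

```text
clock: 26.15
ee_pos: [0.4606, 0.2777, 0.1578]
orientation: [-0.0, 0.048, 0.999, -0.0]
force: [-0.1, -0.0, -0.5]
opening: 0.0426
grasp_force: 0.0
```

```bash
python3 -c "
from h import *
go(-50,0,-22,180)
for c in ['top','side']:
    P,B=look(c,c+'_end')
    for n,y in [('pink',.118),('blue',0),('green',-.118)]:
        q=P[(abs(P[:,1]-y)<.056)&(P[:,0]>-.06)&(P[:,0]<-.024)&(P[:,2]>.013)&(P[:,2]<.027)]; e=P[(abs(P[:,1]-y)<.056)&(P[:,0]>-.06)&(P[:,0]<-.024)&(P[:,2]>.015)]
        g=P[(abs(P[:,1]-y)<.03)&(P[:,0]>-.06)&(P[:,0]<-.024)&(P[:,2]>.015)&(P[:,2]<.025)]
        print(c,n,len(q),rect(q),'front',np.percentile(g[:,0],2).round(4), 'y',np.percentile(q[:,1],[1,99]).round(4))
t=cv2.imread('pics/top_end.png')[95:215,190:400]; cv2.imwrite('pics/end.png',cv2.resize(t,None,fx=3.5,fy=3.5,interpolation=2))
"
```

```text
bay [-247.1  269.4] z 157.8 t 26.15 F [-0.1 -0.  -0.5] | shift [-3.95 -5.38  3.6 ] turn [-0.   -0.   -0.01]
top pink 234 (array([-33.1, 120.1]), array([96.5, 18.1]), -0.0025) front -0.0415 y [0.0722 0.1674]
top blue 233 (array([-33. ,   2.8]), array([17.5, 95.6]), 0.0009) front -0.0409 y [-0.0442  0.0502]
top green 242 (array([ -33.3, -116. ]), array([93.6, 19.2]), -0.01) front -0.0426 y [-0.1621 -0.0697]
side pink 161 (array([-33.1, 119. ]), array([17.9, 98.6]), 0.0007) front -0.0412 y [0.0722 0.1676]
side blue 123 (array([-32.9,   2.6]), array([17.6, 94.9]), 0.0006) front -0.0417 y [-0.0432  0.0495]
side green 98 (array([ -32.3, -118.2]), array([100.3,  16.2]), -0.0031) front -0.0401 y [-0.1653 -0.0685]
```

View pics/end.png

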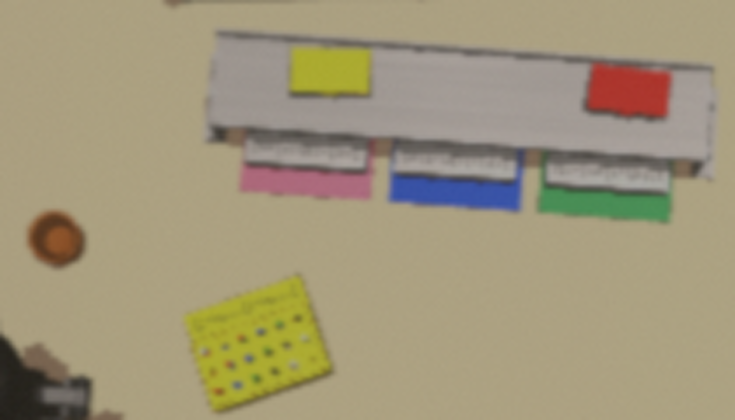

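The final top view shows the blue step at (455,160), in line with the pink and green ones. It is square and within about 1 mm of the bay's middle. Handing in.

```bash
python3 -c "
from station import *
print(hand_in())"
```

```text
the job is handed in; nothing more can be done
None
```

The blue stand is home against the back rail, square and within about 1 mm of the middle of its bay, and the job is handed in; at first the fingertips rode higher than planned, so the sideways nudge and the first push probably bore on the file handles and pressed on the step with about 6 N before I lowered them.

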